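Free a micromanipulator slide whose clamp has an unknown thread

ROBOT

A 6-joint arm with a two-finger parallel gripper is mounted at the origin on the work surface. World frame = base frame: x ahead of the robot, y to its left, z up, the work surface at z = 0. Lengths are in m, angles in degrees, forces in N, time in s.
With the tool pointing down it reaches from about 0.3 to 0.75 m from the base axis. Payload 8.5 kg.
Tool frame: the origin (TCP) lies on the centre line of the jaws, within the pads' length; the fingertips stand env.tcp_to_tips ahead of it and the grasp point (between the pads) lies 8 mm behind it (env.tcp_to_tips is the distance from the TCP to the fingertips, in m); z points along the fingers, y is the direction in which the jaws open and shut (so a half turn about z gives the same grasp; the last joint's range is limited). The gripper opens to 85 mm and grips with 20 to 120 N. Pads are 22 mm wide; open, the fingers measure 114 mm over their backs; the gripper's body (76 mm by 85 mm) begins 54 mm behind the grasp point. The pads swing forward as they close: fully open they stand 13 mm farther back than shut.
Start: joints at [-77.137, 21.807, 74.336, -0, 83.858, -12.336], TCP at [0.234, -0.498, 0.216] pointing down, gripper open.
Joint ranges: [-178.18, 178.18], [-50.72, 133.34], [12.68, 142.11], [-81.47, 261.47], [9.98, 163.14], [-165.26, 165.26]. Speed limits (degrees/s): [136.94, 136.94, 180, 180, 180, 180].

INTERFACE

Orientations are given as a 3x3 rotation matrix whose columns are the frame's x, y, z axes.
In Python, from rig import env gives the robot as it stands. The module is installed in compiled form; this text tells all that it offers.
- The arm moves only by the tool carry_out, never from a script. Its argument "rows" is a list of rows, each an object of numbers: "tx", "ty", "tz": the shift along the tool's x, y, z in cm; "yaw": the turn about the tool's z in rad. In form: [{"tx": .., "ty": .., "tz": .., "yaw": ..}, ...]. A call has 1 to 12 rows; each row shifts and turns the pose as measured when the row begins, along the tool's axes as they then stand; what a row does not reach is not made up. A row lasts 1/10 s, in which the tool goes at most 50 mm and 8.59 degrees, less where a joint would pass 70% of its speed; a pose out of reach is approached as far as the arm can. A call is refused whole if a number of a shift passes 5 or a number of a turn 0.15, either way. A call with a gripper value outside its range is refused whole. "jaw" is the closure, from -1 (fully open) to 1 (shut), set as the call begins (left out, the last holds). The fingers move at their own pace and stop on an object; "squeeze" is the grip in N (left out, the last holds). Time passes only in rows, so rows that do not move let the fingers close. It gives the time, the measured TCP pose, the force and the opening at its end, in the units of the state.
- env.observe(): the state, without advancing time (a new reading comes with each control period).
- env.get_image(name): name is "scene" or "top" or "wrist"; returns the picture (384x512x3 uint8, red, green, blue); there is no depth.
- env.camera_params(name): a dict with "vertical_fov" (degrees; the focal length in pixels is half the picture's height over the tangent of half this angle, whatever the lens; pixels are square), "cx", "cy" (the principal point, pixels), "view" (4x4, takes a point from world to camera coordinates). Camera axes: x right, y up, looking along -z (the intrinsics and any distortion apply to the point x, -y, -z); pixel columns grow to the right and rows downward; lengths in m; the calibration is good to about 2 mm. The wrist camera is an equidistant fisheye: a pixel r from the principal point sees the ray r / f radians off the axis. A picture is of the moment at which its call begins: read the wrist's pose just before it. camera_params takes no time and is no camera call; for the wrist camera it gives the pose at the moment of the call.
- env.close_job(): hands the job in, once; it reports no verdict.
The state is a dict: "time_s": time; "q": joint angles; "qvel": joint speeds; "joint_efforts": joint torques, N m; "position": TCP position; "tool_rot": TCP orientation; "ft_force": force on the tool from outside, world axes, zero at the start; "wrist_torque": the same for the moment, N m; "grip_width": finger opening in m.
Only numpy, scipy, OpenCV 4.12 (cv2) and the standard library are available. Lean on these libraries where they do the work, as an engineer would, in place of code of your own. Each camera call takes 0.05 s, during which the arm holds its last target. There are 200 camera calls.

TASK

On the slide that carries the pipette holder, loosen the T-bar clamp by about a sixth of a turn and then slide the carriage away from you along its rail until it is fully home against the end plate; leave the clamp loose and let go. Nobody remembers whether this clamp has a right-hand or a left-hand thread: try gently which way it gives, the other way is blocked. Leave the clamp on the slide without a holder as it is.

Things in the scene. Friction and masses are not known exactly. Their poses are not given: they have to be found in the camera images.
- clamp_grip (a point): On the axis of the T-bar clamp to loosen, 78 mm above the table. Bare aluminium bar 48 long, 11 thick, 26 mm tall (63 to 89 mm up), centred here seen from above. Frame turns with the clamp: x along the bar, z up; at the start +x is the way the carriage must slide (away from the robot, within 15 degrees). Below the bar: 22 mm collar, then the black carriage, 60 mm wide, top 51 mm up.
- clamp (a joint): Angle of that clamp in rad, 0 at the start (tight), positive anticlockwise from above. It turns only one way, which changes from time to time and cannot be seen: positive or negative, to a stop at 1.3 rad. The other way it is blocked solid at 0. The free way has light steady friction (0.06 N m, no spring) and it stays where left.
- carriage (a joint): Travel in m of the carriage bearing clamp and pipette holder: 0 at the start, 0.05 at the end plate. Locked while the clamp is tight; with the clamp over 0.5 rad it slides with 2.5 N friction and stays where left; it may be moved by the held bar. Holder: 14 mm steel post with dark block 85 mm ahead of the clamp, top 103 mm above the table, thin rod going on forwards and down.
- spare_clamp (a joint): Angle in rad of the like T-bar clamp on the other slide, which has no post and holder; 0 at the start. Its axis is at least 250 mm from the first clamp. It must stay as it is.

How it is judged (in metres and radians):
On the way:
1. the clamp is turned loose, by at least 40 degrees whichever way it gives, while the carriage is still within 10 mm of its start ((value of joint clamp above 0.7 rad or value of joint clamp below -0.7 rad) and value of joint carriage below 0.01 m), for 0.1 s.
At the end, for the whole second after the job is handed in: The clamp on the slide with the pipette holder stands loose, turned at least 40 degrees from its start, and its carriage rests against the end plate (within 10 mm of the full 50 mm of travel) ((value of joint clamp above 0.7 rad or value of joint clamp below -0.7 rad) and value of joint carriage above 0.04 m and velocity of joint carriage below 0.01 m/s); the robot touches nothing.
It fails at once if the clamp on the slide without a holder is turned by more than 15 degrees (value of joint spare_clamp above 0.26 rad or value of joint spare_clamp below -0.26 rad).
It also fails if it takes over 40 s, if anything falls off the work surface, if the arm or the gripper's body presses on something with over 40 N, if the wrist force passes 120 N, or if a joint passes its speed limit or range.

## Working session

There is one attempt and no reset: what is moved stays moved. The work goes in short steps, Python scripts to look and compute and a tool call to move; the robot and the scene stay as the last step left them, time stands still between calls to the robot, and variables do not carry over. Pictures are saved under pics/ and viewed, about 8 in all and at most 12, crops included, and the job is handed in when it is done.

Besides the shell and the picture viewer there is one more tool, called after ">>>" as name(argument=value, ...), one argument or row to a line, values as JSON. carry_out: Moves the arm, as the interface text tells. Its arguments: {"type":"object","properties":{"rows":{"type":"array","items":{"type":"object","properties":{"tx":{"type":"number"},"ty":{"type":"number"},"tz":{"type":"number"},"yaw":{"type":"number"}}}},"jaw":{"type":"number"},"squeeze":{"type":"number"}},"required":["rows"]}

```bash
mkdir -p pics; cat > h.py <<'E'
import numpy as np, cv2
from rig import env
def ray(p,u,v,fish=False):
    f=192/np.tan(np.radians(p["vertical_fov"])/2); a=np.array([u-p["cx"],v-p["cy"]])
    if fish:
        r=np.hypot(*a); t=r/f; d=np.array([a[0]/r*np.sin(t),-a[1]/r*np.sin(t),-np.cos(t)]) if r>0 else np.array([0,0,-1.])
    else: d=np.array([a[0]/f,-a[1]/f,-1])
    V=np.array(p["view"]); R=V[:3,:3]
    return -R.T@V[:3,3], R.T@d
def onz(p,u,v,z,fish=False):
    c,d=ray(p,u,v,fish); return c+d*(z-c[2])/d[2]
E
python3 - <<'E'
from h import *
ims=[]
for n in("top","scene"):
    im=env.get_image(n); cv2.imwrite(f"pics/{n}0.png",im[:,:,::-1])
    p=env.camera_params(n); print(n,p["vertical_fov"],p["cx"],p["cy"],ray(p,p["cx"],p["cy"]))
s=env.observe(); print(s["time_s"],s["position"],s["tool_rot"],env.tcp_to_tips,s["grip_width"])
E
```

```text
top 54.3387048194003 255.21058231201633 197.3145913761878 (array([0.39083347, 0.00637076, 0.82214688]), array([ 0.16194916, -0.02242525, -0.98654426]))
scene 51.622637535438 249.89832006000398 194.15069638733743 (array([0.76773656, 0.25690678, 0.64498832]), array([-0.33824044, -0.40395991, -0.84994694]))
0.1 [ 0.23411187 -0.49739212  0.21556734] [[ 9.04845552e-01  4.25739892e-01 -2.66708766e-04]
 [ 4.25739870e-01 -9.04844708e-01  1.27175076e-03]
 [ 3.00105018e-04 -1.26428658e-03 -9.99999156e-01]] 0.011 0.08560613101720842
```

View pics/top0.png

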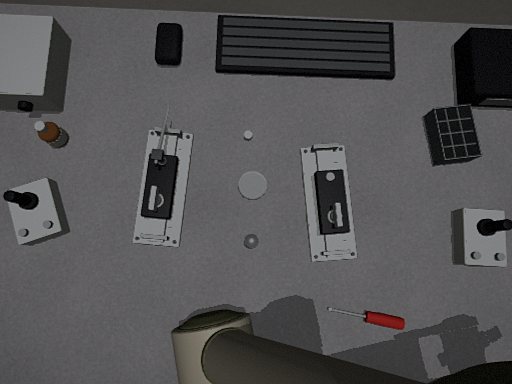

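View pics/scene0.png

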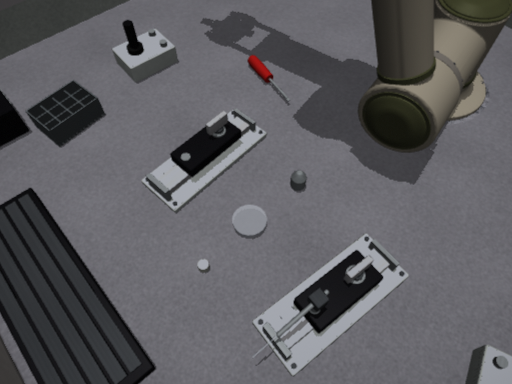

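The slide with post and holder is the left one in the top view, with its bar near (152,198). In the scene view the bar is near (358,270). The other slide, bar near (338,215) in top, is the spare. Next I measure the bar's position and axis.

```bash
python3 - <<'E'
from h import *
p=env.camera_params("top"); im=cv2.imread("pics/top0.png"); g=cv2.cvtColor(im,6)
cv2.imwrite("pics/crops.png",np.hstack([cv2.resize(im[120:250,130:200],None,fx=4.4,fy=4.4,interpolation=2),cv2.resize(cv2.imread("pics/scene0.png")[230:340,300:410],(572,572),interpolation=2)[:572,:480]]))
sub=g[178:218,143:172]; m=(sub>110).astype(np.uint8)
n,l,st,c=cv2.connectedComponentsWithStats(m)
for i in range(1,n):
    if st[i,4]>8:
        ys,xs=np.where(l==i); r=cv2.minAreaRect(np.c_[xs,ys].astype(np.float32)); print(st[i],c[i]+[143,178],r, onz(p,*(c[i]+[143,178]),.089))
for u,v in [(150,131),(192,134),(178,246),(135,243)]: print(onz(p,u,v,.01))
E
```

```text
[ 0  0  3 15 26] [143.5        183.46153846] ((1.0, 7.0), (14.0, 2.0), 90.0) [0.5317691  0.21188566 0.089     ]
[  6   8   8  24 116] [152.0862069 197.5      ] ((9.069999694824219, 19.510000228881836), (4.808326244354248, 23.334524154663086), 8.13010311126709) [0.50417868 0.19296011 0.089     ]
[15 17  6 12 21] [161.04761905 200.80952381] ((17.90799903869629, 22.756000518798828), (3.8460373878479004, 11.359227180480957), 10.30484676361084) [0.49815734 0.17496664 0.089     ]
[0.66744038 0.22866849 0.01      ]
[0.66394862 0.13433331 0.01      ]
[0.41308737 0.15035594 0.01      ]
[0.41678655 0.24220276 0.01      ]
```

View pics/crops.png

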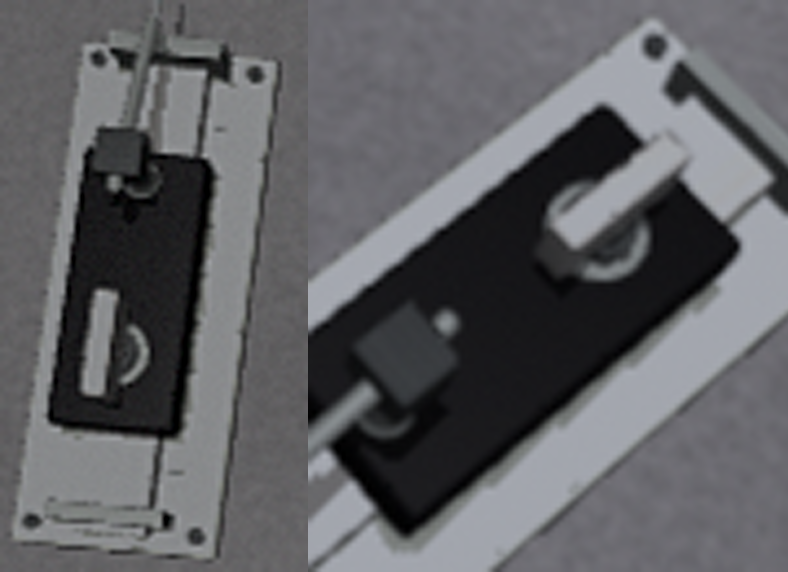

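The crop shows the bar as the light rectangle beside the ring, with the post block ahead of it. The bar centre comes out near (0.504, 0.193), and rail and bar lie about -3.3° from +x. That agrees with the rail's centre line (y ≈ 0.19). I'll approach with tool x reversed (yaw 177°) to stay clear of the last joint's limit.

```bash
cat >> h.py <<'E'
def plan(xyz,yawdeg,n,half=0):
    """n rows to the target, straight line, in tool axes (tool down); yaw = world angle of tool x"""
    s=env.observe(); R=np.array(s["tool_rot"]); a0=np.degrees(np.arctan2(R[1,0],R[0,0])); da=yawdeg-a0
    d=(np.array(xyz)-s["position"])/n*100
    print("t",s["time_s"],"pos",np.round(s["position"],4),"yaw",round(a0,2),"q6",s["q"][5],"da",round(da,2))
    for k in range(n):
        a=np.radians(a0+da*k/n); c,si=np.cos(a),np.sin(a)
        print('{"tx":%.2f,"ty":%.2f,"tz":%.2f,"yaw":%.3f},'%(c*d[0]+si*d[1],si*d[0]-c*d[1],-d[2],-np.radians(da)/n),end="")
    print()
E
python3 -c "
from h import *
plan([.504,.193,.165],176.7,18)"
```

```text
t 0.1 pos [ 0.2341 -0.4974  0.2156] yaw 25.2 q6 -12.334569648919224 da 151.5
{"tx":2.99,"ty":-2.83,"tz":0.28,"yaw":-0.147},{"tx":3.37,"ty":-2.36,"tz":0.28,"yaw":-0.147},{"tx":3.68,"ty":-1.85,"tz":0.28,"yaw":-0.147},{"tx":3.91,"ty":-1.29,"tz":0.28,"yaw":-0.147},{"tx":4.06,"ty":-0.70,"tz":0.28,"yaw":-0.147},{"tx":4.12,"ty":-0.10,"tz":0.28,"yaw":-0.147},{"tx":4.09,"ty":0.51,"tz":0.28,"yaw":-0.147},{"tx":3.97,"ty":1.10,"tz":0.28,"yaw":-0.147},{"tx":3.77,"ty":1.67,"tz":0.28,"yaw":-0.147},{"tx":3.48,"ty":2.20,"tz":0.28,"yaw":-0.147},{"tx":3.12,"ty":2.69,"tz":0.28,"yaw":-0.147},{"tx":2.69,"ty":3.11,"tz":0.28,"yaw":-0.147},{"tx":2.21,"ty":3.48,"tz":0.28,"yaw":-0.147},{"tx":1.68,"ty":3.76,"tz":0.28,"yaw":-0.147},{"tx":1.11,"ty":3.97,"tz":0.28,"yaw":-0.147},{"tx":0.52,"ty":4.09,"tz":0.28,"yaw":-0.147},{"tx":-0.09,"ty":4.12,"tz":0.28,"yaw":-0.147},{"tx":-0.69,"ty":4.06,"tz":0.28,"yaw":-0.147},
```

>>> carry_out(
  rows=[
    {"tx": 3.0, "ty": -2.8, "tz": 0.2, "yaw": -0.147},
    {"tx": 3.4, "ty": -2.4, "tz": 0.2, "yaw": -0.147},
    {"tx": 3.7, "ty": -1.9, "tz": 0.2, "yaw": -0.147},
    {"tx": 3.9, "ty": -1.3, "tz": 0.2, "yaw": -0.147},
    {"tx": 4.1, "ty": -0.7, "tz": 0.2, "yaw": -0.147},
    {"tx": 4.1, "ty": -0.1, "tz": 0.2, "yaw": -0.147},
    {"tx": 4.1, "ty": 0.5, "tz": 0.2, "yaw": -0.147},
    {"tx": 4.0, "ty": 1.1, "tz": 0.2, "yaw": -0.147},
    {"tx": 3.8, "ty": 1.7, "tz": 0.2, "yaw": -0.147},
    {"tx": 3.5, "ty": 2.2, "tz": 0.2, "yaw": -0.147},
    {"tx": 3.1, "ty": 2.7, "tz": 0.2, "yaw": -0.147},
    {"tx": 2.7, "ty": 3.1, "tz": 0.2, "yaw": -0.147},
  ],
  jaw=-1,
  squeeze=40,
)

```text
time_s: 1.3
position: [0.4075, -0.0169, 0.1888]
tool_rot: [[-0.619, 0.785, -0.002], [0.785, 0.619, 0.005], [0.006, 0.001, -1.0]]
ft_force: [-0.2, -0.5, 0.4]
grip_width: 0.0855
```

```bash
python3 -c "
from h import *
plan([.504,.193,.165],176.7,10)"
```

```text
t 1.3 pos [ 0.4075 -0.0169  0.1888] yaw 128.25 q6 -57.616938088641774 da 48.45
{"tx":1.05,"ty":2.06,"tz":0.24,"yaw":-0.085},{"tx":0.87,"ty":2.14,"tz":0.24,"yaw":-0.085},{"tx":0.69,"ty":2.20,"tz":0.24,"yaw":-0.085},{"tx":0.50,"ty":2.26,"tz":0.24,"yaw":-0.085},{"tx":0.31,"ty":2.29,"tz":0.24,"yaw":-0.085},{"tx":0.11,"ty":2.31,"tz":0.24,"yaw":-0.085},{"tx":-0.08,"ty":2.31,"tz":0.24,"yaw":-0.085},{"tx":-0.28,"ty":2.29,"tz":0.24,"yaw":-0.085},{"tx":-0.47,"ty":2.26,"tz":0.24,"yaw":-0.085},{"tx":-0.66,"ty":2.21,"tz":0.24,"yaw":-0.085},
```

>>> carry_out(
  rows=[
    {"tx": 1.1, "ty": 2.1, "tz": 0.2, "yaw": -0.085},
    {"tx": 0.9, "ty": 2.1, "tz": 0.2, "yaw": -0.085},
    {"tx": 0.7, "ty": 2.2, "tz": 0.2, "yaw": -0.085},
    {"tx": 0.5, "ty": 2.3, "tz": 0.2, "yaw": -0.085},
    {"tx": 0.3, "ty": 2.3, "tz": 0.2, "yaw": -0.085},
    {"tx": 0.1, "ty": 2.3, "tz": 0.2, "yaw": -0.085},
    {"tx": -0.1, "ty": 2.3, "tz": 0.2, "yaw": -0.085},
    {"tx": -0.3, "ty": 2.3, "tz": 0.2, "yaw": -0.085},
    {"tx": -0.5, "ty": 2.3, "tz": 0.2, "yaw": -0.085},
    {"tx": -0.7, "ty": 2.2, "tz": 0.2, "yaw": -0.085},
    {"tx": 0},
    {"tx": 0},
  ],
)

```text
validation failed for argument at $.ro...
```

```bash
python3 - <<'E'
from h import *
p=env.camera_params("wrist"); im=env.get_image("wrist"); cv2.imwrite("pics/w1.png",im[:,:,::-1])
print(p["vertical_fov"],p["cx"],p["cy"],np.round(p["view"],4).tolist(),ray(p,256,192,True))
plan([.504,.193,.165],176.7,2)
# undistorted-by-ray orthographic view onto z=.089, 0.5 mm/px? mapping world->fisheye
V=np.array(p["view"]); f=192/np.tan(np.radians(p["vertical_fov"])/2)
X,Y=np.meshgrid(.504+(300-np.arange(600))*-.0003*-1,.193+(300-np.arange(600))*.0003,indexing="ij")
P=np.stack([X,Y,0*X+.089,0*X+1],-1)@V.T
r=np.hypot(P[...,0],P[...,1]); t=np.arctan2(r,-P[...,2])*f
cv2.imwrite("pics/w1o.png",cv2.remap(im[:,:,::-1].copy(),(p["cx"]+t*P[...,0]/r).astype(np.float32),(p["cy"]-t*P[...,1]/r).astype(np.float32),1))
E
```

```text
65.70646984690485 254.5992178974332 192.6446749662366 [[0.7851, 0.6194, 0.0012, -0.3099], [-0.5938, 0.7533, -0.2827, 0.2829], [-0.176, 0.2212, 0.9592, -0.2774], [0.0, 0.0, 0.0, 1.0]] (array([0.36242463, 0.04020144, 0.34643511]), array([ 0.17840994, -0.21666297, -0.95980574]))
t 1.35 pos [ 0.4081 -0.0121  0.1886] yaw 128.93 q6 -57.73527806289239 da 47.77
{"tx":4.97,"ty":10.17,"tz":1.18,"yaw":-0.417},{"tx":0.42,"ty":11.31,"tz":1.18,"yaw":-0.417},
```

View pics/w1o.png

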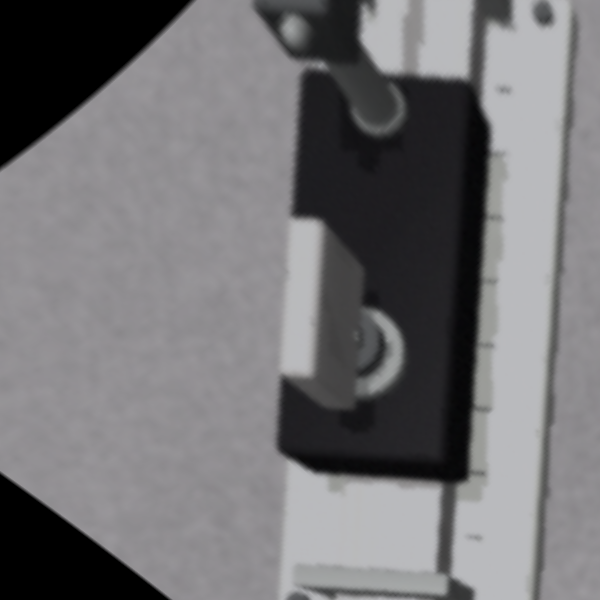

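View pics/w1.png

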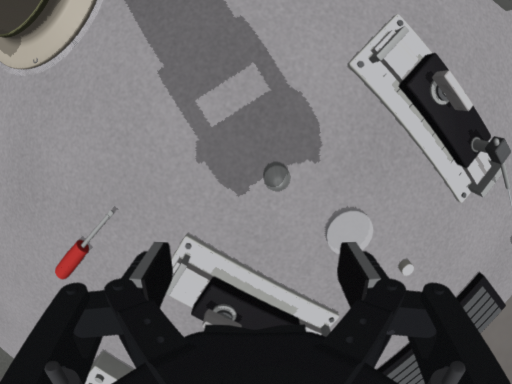

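The move was refused because of the malformed empty rows. The rectified wrist view still shows the bar top centred near (303,297), running about -3°. That gives (0.505, 0.192), which agrees with the top camera. I resend the move.

>>> carry_out(
  rows=[
    {"tx": 1.1, "ty": 2.1, "tz": 0.2, "yaw": -0.085},
    {"tx": 0.9, "ty": 2.1, "tz": 0.2, "yaw": -0.085},
    {"tx": 0.7, "ty": 2.2, "tz": 0.2, "yaw": -0.085},
    {"tx": 0.5, "ty": 2.3, "tz": 0.2, "yaw": -0.085},
    {"tx": 0.3, "ty": 2.3, "tz": 0.2, "yaw": -0.085},
    {"tx": 0.1, "ty": 2.3, "tz": 0.2, "yaw": -0.085},
    {"tx": -0.1, "ty": 2.3, "tz": 0.2, "yaw": -0.085},
    {"tx": -0.3, "ty": 2.3, "tz": 0.2, "yaw": -0.085},
    {"tx": -0.5, "ty": 2.0, "tz": 0.2, "yaw": -0.085},
    {"tx": -0.7, "ty": 1.5, "tz": 0.2, "yaw": -0.07},
    {"tx": 0, "ty": 0, "tz": 0, "yaw": 0},
  ],
)

```text
time_s: 2.45
position: [0.4989, 0.2037, 0.1658]
tool_rot: [[-1.0, 0.016, -0.009], [0.016, 1.0, 0.007], [0.01, 0.007, -1.0]]
ft_force: [-0.3, -0.3, 0.1]
grip_width: 0.0854
```

```bash
python3 -c "
from h import *
plan([.505,.192,.11],177,4)"
```

```text
t 2.45 pos [0.4989 0.2037 0.1658] yaw 179.1 q6 -79.87564812411297 da -2.1
{"tx":-0.16,"ty":-0.29,"tz":1.40,"yaw":0.009},{"tx":-0.16,"ty":-0.29,"tz":1.40,"yaw":0.009},{"tx":-0.16,"ty":-0.29,"tz":1.40,"yaw":0.009},{"tx":-0.17,"ty":-0.29,"tz":1.40,"yaw":0.009},
```

>>> carry_out(
  rows=[
    {"tx": -0.16, "ty": -0.3, "tz": 1.4, "yaw": 0.009},
    {"tx": -0.16, "ty": -0.3, "tz": 1.4, "yaw": 0.009},
    {"tx": -0.16, "ty": -0.3, "tz": 1.4, "yaw": 0.009},
    {"tx": -0.16, "ty": -0.3, "tz": 1.2, "yaw": 0.009},
    {"tx": 0, "ty": 0, "tz": 0, "yaw": 0},
  ],
)

```text
time_s: 2.95
position: [0.5027, 0.1889, 0.1096]
tool_rot: [[-0.998, 0.063, -0.012], [0.062, 0.998, 0.006], [0.012, 0.006, -1.0]]
ft_force: [0.3, -0.1, 0.5]
grip_width: 0.0854
```

```bash
python3 - <<'E'
from h import *
im=env.get_image("wrist"); cv2.imwrite("pics/w2.png",im[:,:,::-1])
plan([.505,.192,.070],177,4)
E
```

```text
t 3.0 pos [0.5031 0.1891 0.1104] yaw 176.45 q6 -78.8881587016614 da 0.55
{"tx":-0.04,"ty":0.07,"tz":1.01,"yaw":-0.002},{"tx":-0.04,"ty":0.07,"tz":1.01,"yaw":-0.002},{"tx":-0.04,"ty":0.07,"tz":1.01,"yaw":-0.002},{"tx":-0.04,"ty":0.07,"tz":1.01,"yaw":-0.002},
```

View pics/w2.png

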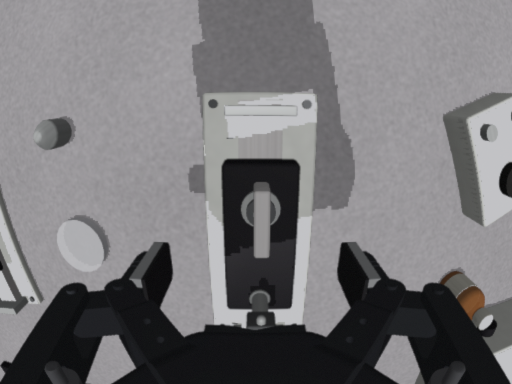

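The bar (column ~262, rows 183–258) lies between the open fingers, so the alignment is good. I descend and close gently.

>>> carry_out(
  rows=[
    {"tx": -0.05, "ty": 0.07, "tz": 1.0, "yaw": 0},
    {"tx": -0.05, "ty": 0.07, "tz": 1.0, "yaw": 0},
    {"tx": -0.05, "ty": 0.07, "tz": 1.0, "yaw": 0},
    {"tx": -0.05, "ty": 0.07, "tz": 0.9, "yaw": 0},
    {"tx": 0, "ty": 0, "tz": 0, "yaw": 0},
  ],
)

```text
time_s: 3.5
position: [0.5052, 0.1922, 0.0696]
tool_rot: [[-0.998, 0.063, -0.008], [0.063, 0.998, 0.007], [0.009, 0.006, -1.0]]
ft_force: [-0.3, -0.3, 0.7]
grip_width: 0.0854
```

>>> carry_out(
  rows=[
    {"tx": 0, "ty": 0, "tz": 0, "yaw": 0},
    {"tx": 0, "ty": 0, "tz": 0, "yaw": 0},
    {"tx": 0, "ty": 0, "tz": 0, "yaw": 0},
    {"tx": 0, "ty": 0, "tz": 0, "yaw": 0},
    {"tx": 0, "ty": 0, "tz": 0, "yaw": 0},
    {"tx": 0, "ty": 0, "tz": 0, "yaw": 0},
    {"tx": 0, "ty": 0, "tz": 0, "yaw": 0},
    {"tx": 0, "ty": 0, "tz": 0, "yaw": 0},
  ],
  jaw=1,
  squeeze=40,
)

```text
time_s: 4.3
position: [0.5057, 0.1935, 0.0705]
tool_rot: [[-0.998, 0.063, -0.006], [0.063, 0.998, 0.009], [0.007, 0.009, -1.0]]
ft_force: [0.6, 0.6, -0.7]
grip_width: 0.0088
```

```bash
python3 -c "
from h import *
plan([.505,.192,.070],177,4)
s=env.observe();print(s['grip_width'],s['ft_force'],s['wrist_torque'])"
```

```text
t 4.3 pos [0.5057 0.1935 0.0705] yaw 176.39 q6 -78.56868158351506 da 0.61
{"tx":0.02,"ty":-0.04,"tz":0.01,"yaw":-0.003},{"tx":0.02,"ty":-0.04,"tz":0.01,"yaw":-0.003},{"tx":0.02,"ty":-0.04,"tz":0.01,"yaw":-0.003},{"tx":0.02,"ty":-0.04,"tz":0.01,"yaw":-0.003},
0.008802276068903797 [ 0.57243289  0.61461179 -0.72982658] [-0.01818578 -0.08483039 -0.01176489]
```

The opening reads 8.8 mm against an 11 mm bar. I wait a moment and look before turning anything.

>>> carry_out(
  rows=[
    {"tx": 0, "ty": 0, "tz": 0, "yaw": 0},
    {"tx": 0, "ty": 0, "tz": 0, "yaw": 0},
  ],
)

```text
time_s: 4.5
position: [0.5057, 0.1935, 0.0705]
tool_rot: [[-0.998, 0.063, -0.006], [0.063, 0.998, 0.009], [0.007, 0.009, -1.0]]
ft_force: [0.4, 1.3, -1.1]
grip_width: 0.0091
```

```bash
python3 - <<'E'
from h import *
a=env.get_image("wrist")[100:384,120:400]; b=env.get_image("scene")[190:330,290:430]
cv2.imwrite("pics/g1.png",np.hstack([cv2.resize(a,(395,400)),cv2.resize(b,(400,400))])[:,:,::-1])
s=env.observe();print(s['grip_width'],s['ft_force'],s['wrist_torque'])
E
```

```text
0.009236616303717008 [-0.11789707  1.60043912 -1.93400818] [ 0.10597337 -0.05600642 -0.04685314]
```

View pics/g1.png

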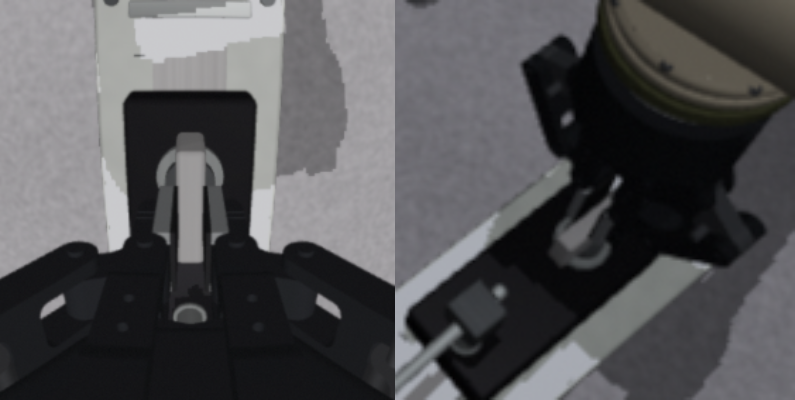

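The bar is held between the pads with the grip near its middle, and the 9 mm reading is stable, so it is only sensor bias. I try gently anticlockwise (tool yaw negative).

>>> carry_out(
  rows=[
    {"tx": 0, "ty": 0, "tz": 0, "yaw": -0.04},
    {"tx": 0, "ty": 0, "tz": 0, "yaw": -0.04},
    {"tx": 0, "ty": 0, "tz": 0, "yaw": -0.04},
  ],
)

```text
time_s: 4.9
position: [0.5057, 0.1935, 0.0705]
tool_rot: [[-0.998, -0.06, -0.006], [-0.06, 0.998, 0.01], [0.006, 0.01, -1.0]]
ft_force: [0.7, 1.1, -1.6]
grip_width: 0.0088
```

```bash
python3 -c "
from h import *
plan([.505,.192,.070],177,1)
s=env.observe();print(s['grip_width'],s['ft_force'],s['wrist_torque'])"
```

```text
t 4.9 pos [0.5057 0.1935 0.0705] yaw -176.56 q6 -85.64347959277097 da 353.56
{"tx":0.08,"ty":-0.14,"tz":0.05,"yaw":-6.171},
0.00882711287952879 [ 0.72434899  1.0853843  -1.5723811 ] [ 0.099653   -0.03717256 -0.05652953]
```

It gives: 7° turned at about 0.06 N·m, which matches the free friction. I go on to about 0.95 rad.

>>> carry_out(
  rows=[
    {"tx": 0, "ty": 0, "tz": 0, "yaw": -0.1},
    {"tx": 0, "ty": 0, "tz": 0, "yaw": -0.1},
    {"tx": 0, "ty": 0, "tz": 0, "yaw": -0.1},
    {"tx": 0, "ty": 0, "tz": 0, "yaw": -0.1},
    {"tx": 0, "ty": 0, "tz": 0, "yaw": -0.1},
    {"tx": 0, "ty": 0, "tz": 0, "yaw": -0.1},
    {"tx": 0, "ty": 0, "tz": 0, "yaw": -0.1},
    {"tx": 0, "ty": 0, "tz": 0, "yaw": -0.1},
    {"tx": 0, "ty": 0, "tz": 0, "yaw": 0},
    {"tx": 0, "ty": 0, "tz": 0, "yaw": 0},
  ],
)

```text
time_s: 5.9
position: [0.5058, 0.1934, 0.0705]
tool_rot: [[-0.63, -0.777, -0.006], [-0.777, 0.63, 0.01], [-0.004, 0.011, -1.0]]
ft_force: [0.7, 0.3, 0.1]
grip_width: 0.0091
```

```bash
python3 - <<'E'
from h import *
s=env.observe();print(s['grip_width'],s['ft_force'],s['wrist_torque'],s['q'][5])
a=s["position"]; R=np.array(s["tool_rot"]); print(np.degrees(np.arctan2(R[1,0],R[0,0])))
im=env.get_image("wrist")[100:384,120:400]; cv2.imwrite("pics/g2.png",im[:,:,::-1])
plan(np.array(a)+[.049*np.cos(np.radians(-3.3)),.049*np.sin(np.radians(-3.3)),0],np.degrees(np.arctan2(R[1,0],R[0,0])),8)
E
```

```text
0.00911487420543133 [0.66262677 0.31418895 0.0887343 ] [ 0.07313823 -0.06640481  0.0677114 ] -133.19056295923593
-129.0558500252683
t 5.95 pos [0.5058 0.1934 0.0705] yaw -129.05 q6 -133.2010690721714 da -0.01
{"tx":-0.36,"ty":-0.50,"tz":0.00,"yaw":0.000},{"tx":-0.36,"ty":-0.50,"tz":0.00,"yaw":0.000},{"tx":-0.36,"ty":-0.50,"tz":0.00,"yaw":0.000},{"tx":-0.36,"ty":-0.50,"tz":0.00,"yaw":0.000},{"tx":-0.36,"ty":-0.50,"tz":0.00,"yaw":0.000},{"tx":-0.36,"ty":-0.50,"tz":0.00,"yaw":0.000},{"tx":-0.36,"ty":-0.50,"tz":0.00,"yaw":0.000},{"tx":-0.36,"ty":-0.50,"tz":0.00,"yaw":0.000},
```

View pics/g2.png

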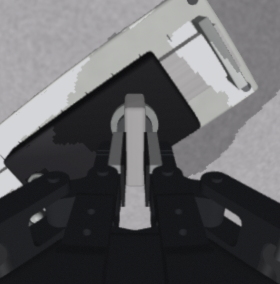

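The bar turned with the gripper, by about 54.5° (0.95 rad), and it now stands skew to the carriage with the carriage unmoved. Now I slide.

>>> carry_out(
  rows=[
    {"tx": -0.36, "ty": -0.5, "tz": 0, "yaw": 0},
    {"tx": -0.36, "ty": -0.5, "tz": 0, "yaw": 0},
    {"tx": -0.36, "ty": -0.5, "tz": 0, "yaw": 0},
    {"tx": -0.36, "ty": -0.5, "tz": 0, "yaw": 0},
    {"tx": -0.36, "ty": -0.5, "tz": 0, "yaw": 0},
    {"tx": -0.36, "ty": -0.5, "tz": 0, "yaw": 0},
    {"tx": 0, "ty": 0, "tz": 0, "yaw": 0},
  ],
)

```text
time_s: 6.65
position: [0.5454, 0.1908, 0.0705]
tool_rot: [[-0.633, -0.774, -0.008], [-0.774, 0.633, 0.01], [-0.002, 0.012, -1.0]]
ft_force: [0.3, 1.4, 1.6]
grip_width: 0.0089
```

```bash
python3 - <<'E'
from h import *
s=env.observe();print(s['grip_width'],s['ft_force'],s['wrist_torque'])
a=s["position"]; R=np.array(s["tool_rot"]); 
plan([.5058+.051*np.cos(np.radians(-3.3)),.1934+.051*np.sin(np.radians(-3.3)),.0705],-129.05,4)
E
```

```text
0.008859502291774249 [0.32276332 1.39414339 1.56777889] [ 0.0539458  -0.00546429  0.05291637]
t 6.65 pos [0.5454 0.1908 0.0705] yaw -129.27 q6 -133.74120250536117 da 0.22
{"tx":-0.17,"ty":-0.23,"tz":-0.00,"yaw":-0.001},{"tx":-0.17,"ty":-0.23,"tz":-0.00,"yaw":-0.001},{"tx":-0.17,"ty":-0.23,"tz":-0.00,"yaw":-0.001},{"tx":-0.17,"ty":-0.23,"tz":-0.00,"yaw":-0.001},
```

>>> carry_out(
  rows=[
    {"tx": -0.17, "ty": -0.23, "tz": 0, "yaw": 0},
    {"tx": -0.17, "ty": -0.23, "tz": 0, "yaw": 0},
    {"tx": -0.17, "ty": -0.23, "tz": 0, "yaw": 0},
    {"tx": -0.17, "ty": -0.23, "tz": 0, "yaw": 0},
    {"tx": -0.1, "ty": -0.15, "tz": 0, "yaw": 0},
  ],
)

```text
time_s: 7.15
position: [0.5558, 0.1901, 0.0704]
tool_rot: [[-0.633, -0.774, -0.017], [-0.774, 0.633, 0.009], [0.004, 0.019, -1.0]]
ft_force: [-13.6, 0.1, 11.0]
grip_width: 0.0087
```

```bash
python3 - <<'E'
from h import *
s=env.observe();R=np.array(s["tool_rot"]);print(s["position"],s['ft_force'],s['wrist_torque'],np.degrees(np.arctan2(R[1,0],R[0,0])))
print(np.hypot(*(np.array(s["position"])[:2]-[.5058,.1934])))
E
```

```text
[0.55579597 0.19012846 0.07038147] [-13.58173901   0.12030971  10.9777828 ] [0.08175525 2.31026016 0.11329539] -129.24014460714466
0.050102896316427246
```

The carriage is home: 50.1 mm travelled, with 13.6 N against the stop. I ease off, open and go up.

>>> carry_out(
  rows=[
    {"tx": 0.03, "ty": 0.04, "tz": 0, "yaw": 0},
    {"tx": 0, "ty": 0, "tz": 0, "yaw": 0},
  ],
)

```text
time_s: 7.35
position: [0.5555, 0.1902, 0.0705]
tool_rot: [[-0.633, -0.774, -0.017], [-0.775, 0.632, 0.009], [0.004, 0.019, -1.0]]
ft_force: [-2.7, 0.1, 0.8]
grip_width: 0.0089
```

>>> carry_out(
  rows=[
    {"tx": 0, "ty": 0, "tz": 0, "yaw": 0},
    {"tx": 0, "ty": 0, "tz": 0, "yaw": 0},
    {"tx": 0, "ty": 0, "tz": 0, "yaw": 0},
    {"tx": 0, "ty": 0, "tz": 0, "yaw": 0},
    {"tx": 0, "ty": 0, "tz": 0, "yaw": 0},
    {"tx": 0, "ty": 0, "tz": 0, "yaw": 0},
  ],
  jaw=-0.3,
)

```text
time_s: 7.95
position: [0.5571, 0.1899, 0.0703]
tool_rot: [[-0.633, -0.774, -0.014], [-0.774, 0.633, 0.009], [0.002, 0.017, -1.0]]
ft_force: [0.3, -0.1, 0.1]
grip_width: 0.0553
```

>>> carry_out(
  rows=[
    {"tx": 0, "ty": 0, "tz": -1.5, "yaw": 0},
    {"tx": 0, "ty": 0, "tz": -2, "yaw": 0},
    {"tx": 0, "ty": 0, "tz": -3, "yaw": 0},
    {"tx": 0, "ty": 0, "tz": -3, "yaw": 0},
    {"tx": 0, "ty": 0, "tz": -3, "yaw": 0},
    {"tx": 0, "ty": 0, "tz": 0, "yaw": 0},
    {"tx": 0, "ty": 0, "tz": 0, "yaw": 0},
  ],
)

```text
time_s: 8.65
position: [0.5584, 0.1886, 0.1989]
tool_rot: [[-0.633, -0.774, -0.016], [-0.774, 0.633, 0.009], [0.004, 0.018, -1.0]]
ft_force: [-0.7, 0.3, -0.8]
grip_width: 0.0552
```

```bash
python3 - <<'E'
from h import *
a=env.get_image("scene")[180:380,220:430]; b=env.get_image("top")[100:280,120:370]
cv2.imwrite("pics/end.png",np.hstack([cv2.resize(a,(400,380)),cv2.resize(b,(400,380))])[:,:,::-1])
E
```

```text
(no output)
```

View pics/end.png

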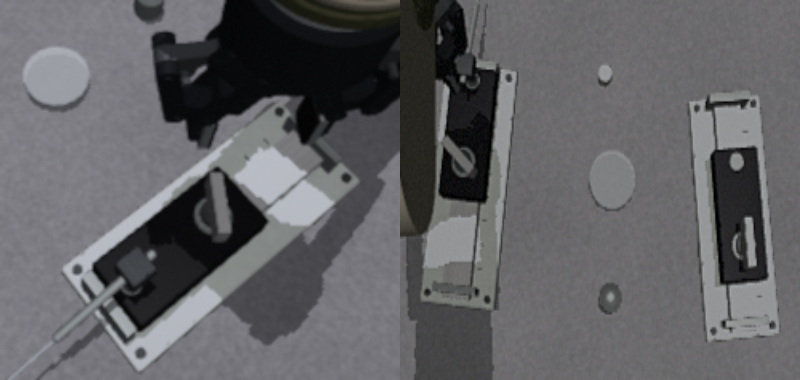

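The carriage stands at the far end plate with the bar turned well off its axis. The spare is unchanged, and the gripper is clear.

```bash
python3 -c "
from rig import env
print(env.close_job())"
```

```text
the job is handed in; nothing more can be done
None
```

The clamp on the pipette-holder slide is loose, its carriage is home against the end plate, and the job is handed in at about 9 s of the 40 s allowed.

- **Clamp:** I tried anticlockwise (from above) first. It gave at about 0.06 N·m, so I turned it to about 0.95 rad (54°) before moving the carriage. That is a little under a sixth of a turn and past the 40° needed.
- **Carriage:** I pushed it by the held bar until it stopped. The gripper had travelled 50.1 mm and met about 14 N at the end plate. I then eased off, opened the jaws and lifted clear.
- **Last checks:** After the release the wrist force was about 1 N, within sensor noise. The final pictures show the carriage at the end plate, the bar turned skew, the spare clamp unturned and the gripper clear.

Two small things went off plan. One move call was refused for badly formed rows and I resent it. The gripper opening read about 9 mm on the 11 mm bar; I took this as sensor bias because the pictures showed a proper hold. The clamp angle and carriage travel are worked out from the gripper's pose, not read from the joints.

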